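Bolt the piston sampler down and draw its rod to the red band

TASK

The piston sampler is ready for its seal check: slide the stand's bolt fully home into the brass keeper so the sampler's flange is locked down, then take the black T-handle and draw the rod straight up, without forcing it sideways, until the lower edge of the red band just stands clear above the black guide cap. Finish while still gripping the T-handle and holding the rod steady there (it sinks back if let go), and leave the jars, the dish and the brush where they are.

Things in the scene. Friction and masses are not known exactly. Their poses are not given: they have to be found in the camera images.
- stand: Fixed bench stand: grey base 150 x 250 mm, four pillars, aluminium top plate 130 x 236 mm, its top face 130 mm above the table. Origin on the table, straight below the sampler's nominal axis; z up. Plate and base reach about 75 mm to -y and 165 mm to +y of it. On the plate at x = 37 to 61 mm a dark fixed lip hooks over the sampler's far flange wing (top 148 mm above the table).
- keeper (a point): Centre of the brass keeper eye on the plate, at x = -38, y = -27 mm in the stand's frame (14 mm long along y, 25 mm wide, top 155 mm above the table). The bolt's tip passes across the sampler's near flange wing and through this eye.
- bolt (a joint): Travel of the 10 mm slide bolt in m: 0 is fully drawn back, 0.064 fully home against its stop, through the keeper. It slides towards the stand's -y as the value grows, needs about 2.5 N, stays where it is left, and starts between 0 and 0.014. Its U-shaped track on the plate runs along y at x = -38 mm from y = 23 to 153 mm, top 152 mm above the table.
- bolt_knob (a point): Centre of the bolt's red upright knob: a cylinder 16 mm in diameter and 36 mm tall on a 10 mm stem; this point is half-way up, 177.5 mm above the table. Its axes are the stand's. It moves with the bolt: with the bolt home it is at x = -38, y = +62 mm in the stand's frame.
- cap_top (a point): Centre of the flat top of the sampler's black guide cap (52 mm in diameter, top 153 mm above the table). The 14 mm rod runs in its 15.2 mm bore; a sprung wiper seal drags on it with about 4 N. Its z is the barrel's axis.
- barrel: The loose sampler: clear barrel 49 mm in diameter, hanging through the plate by an ivory flange (8 mm thick, two wings to 46 mm either side along x), with guide cap and bottom bung. 0.24 kg, 1 to 2 mm of play; it may lift with the rod unless bolted. Origin on its axis at the flange's underside, 130 mm above the table; z up.
- rod_grip (a point): Centre of the black T-handle: a round crossbar 16 mm in diameter and 74 mm long on top of the steel rod; x along the crossbar, z up along the rod. It starts 45 mm above the cap's top (198 mm above the table). The rod turns freely about z; at the start its crossbar is within 35 degrees of the stand's x.
- rod: Piston rod, T-handle and piston (42 mm, in the 44 mm barrel) as one loose piece of about 0.5 kg, at the bottom of its stroke at the start; about 68 mm can be drawn before the piston meets the cap. Origin on its axis at the underside of its stop collar (24 mm in diameter, 8 mm high, resting on the cap), 45 mm below the T-handle's centre.
- rod_band (a point): Centre of the lower edge of the red band on the rod (band 6 mm tall), 90 mm below the centre of the T-handle. It starts 45 mm below the cap's top, hidden in the sampler, and must come up just above the cap's top.
- jar_black_mid (a point): Bystander: middle of a specimen jar with a black lid, 72 mm in diameter over the lid, 85 mm tall, standing beside the stand.
- jar_white_mid (a point): Bystander: middle of a specimen jar with a white lid, 80 mm in diameter over the lid, 70 mm tall, beyond the stand.
- dish_mid (a point): Bystander: middle of an open clear dish, 90 mm in diameter, 16 mm tall, beyond the stand.
- brush_grip (a point): Bystander: the grip of a flat brush 160 mm long with a wooden handle, lying on the table to the left (+y) of the stand.

How it is judged:
On the way, in this order (a step that is already met when the one before it is completed fails the run):
1. the bolt is home in its keeper (value of joint bolt above 0.059 m), for 0.2 s.
2. the rod is drawn up to the band by its handle (z of rod_band in the frame of cap_top above -0.002 m and contact force between rod and the fingers above 2 N), for 0.2 s.
At the end, for the whole second after the job is handed in: The bolt is within 5 mm of fully home; the lower edge of the red band stands between 2 mm below and 10 mm above the cap's top; the fingers grip the rod's handle and it is at rest; the sampler has not lifted more than 4 mm off the plate (all of step 2 and value of joint bolt above 0.059 m and z of rod_band in the frame of cap_top below 0.01 m and linear speed of rod below 0.01 m/s and z of barrel in the frame of stand below 0.134 m); the arm keeps its last pose, push and grip.
It fails at once if while it is drawn, the rod is forced sideways in its bore (over 35 N of contact with the sampler) (contact force between rod and barrel above 35 N and z of rod_band in the frame of cap_top above -0.042 m).
It fails at once if the black-lidded jar is moved over 15 mm (distance of jar_black_mid from where it was at the start of the episode above 0.015 m).
It fails at once if the white-lidded jar is moved over 15 mm (distance of jar_white_mid from where it was at the start of the episode above 0.015 m).
It fails at once if the dish is moved over 15 mm (distance of dish_mid from where it was at the start of the episode above 0.015 m).
It fails at once if the brush is moved over 15 mm (distance of brush_grip from where it was at the start of the episode above 0.015 m).
It also fails if it takes over 48 s, if anything falls off the work surface, if the arm or the gripper's body presses on something with over 40 N, if the wrist force passes 120 N, or if a joint passes its speed limit or range.

ROBOT

A 6-joint arm with a two-finger parallel gripper is mounted at the origin on the work surface. World frame = base frame: x ahead of the robot, y to its left, z up, the work surface at z = 0. Lengths are in m, angles in rad, forces in N, time in s.
With the tool pointing down it reaches from about 0.25 to 0.725 m from the base axis. Payload 4 kg.
Tool frame: the origin (TCP) lies midway between the tips of the shut fingers; the grasp point (between the pads) lies pinch_z behind it (pinch_z is the distance from the TCP to the grasp point, in m); z points along the fingers, y is the direction in which the jaws open and shut (so a half turn about z gives the same grasp; the last joint's range is limited). The gripper opens to 85 mm and grips with 20 to 120 N. Pads are 22 mm wide; open, the fingers measure 114 mm over their backs; the gripper's body (76 mm by 85 mm) begins 54 mm behind the grasp point. The pads swing forward as they close: fully open they stand 13 mm farther back than shut.
Start: joints at [1.105, 0.241, 0.005, 1.335, 0, 1.571], TCP at [0.225, 0.447, 0.205] pointing down, gripper open.
Joint ranges: [-2.72, 2.72], [-1.05, 1.87], [-1.09, 1.28], [-1.99, 2.15], [-1.42, 1.44], [-3.14, 3.14]. Speed limits (rad/s): [2.79, 2.79, 3.14, 3.14, 3.14, 3.14].

INTERFACE

Orientations are given as a unit quaternion [x, y, z, w].
In Python, from workcell import * gives the robot as it stands.
- The arm moves only by the tool move_arm, never from a script. Its argument "motion" is a list of rows, each a list of 3 entries, a list of its own where there are three numbers: the finger opening in mm, from 0 to 85.4, then the shift along the tool's x, y, z in units of 50 mm (1.0 is 50 mm), then the turn about the tool's z in units of 6 degrees (1.0 is 6 degrees). In form: [[claw, [dx, dy, dz], roll], ...]. A call has exactly 10 rows; each row is the pose to reach, as a shift and turn from the pose commanded when the call began, along the tool's axes at that moment; what a row does not reach only later rows make up. A row lasts 1/10 s, in which the tool goes at most 50 mm and 8.59 degrees, less where a joint would pass 70% of its speed; a pose out of reach is approached as far as the arm can. A call with a gripper value outside its range is refused whole. The fingers move at their own pace and stop on an object; the grip force is fixed at half the most. Time passes only in rows, so rows that repeat a pose let the fingers close, or fill a call up. It gives the time, the measured TCP pose, the force and the opening at its end, in the units of the state.
- get_obs(): the state, without advancing time (a new reading comes with each control period).
- camera(name): name is "scene" or "top" or "wrist"; returns a dict with "color" (420x560x3 uint8, red, green, blue), "fx", "fy", "cx", "cy" (pixels), "rvec" (rotation vector, rad) and "tvec" (3), from world to camera coordinates, as OpenCV has them; the wrist camera has in their place "mount" (4x4, takes a point from camera to tool coordinates, whose origin is the TCP and whose axes are the flange's). Camera axes: x right, y down, z forward; pixel columns grow to the right and rows downward; lengths in m; the calibration is good to about 2 mm. A picture is of the moment at which its call begins: read the wrist's pose just before it. There is no depth.
- job_done(): hands the job in, once; it reports no verdict.
The state is a dict: "clock": time; "joint_pos": joint angles; "joint_vel": joint speeds; "tau": joint torques, N m; "eef_pos": TCP position; "tool_rot": TCP orientation; "ft_force": force on the tool from outside, world axes, zero at the start; "ft_torque": the same for the moment, N m; "grip_width": finger opening in m.
Only numpy, scipy, OpenCV 4.12 (cv2) and the standard library are available. Lean on these libraries where they do the work, as an engineer would, in place of code of your own. Each camera call takes 0.05 s, during which the arm holds its last target.

## Working session

There is one attempt and no reset: what is moved stays moved. The work goes in short steps, Python scripts to look and compute and a tool call to move; the robot and the scene stay as the last step left them, time stands still between calls to the robot, and variables do not carry over. Pictures are saved under pics/ and viewed, and the job is handed in when it is done.

Besides the shell and the picture viewer there is one more tool, called after "Call:" by a JSON object that holds its "method" and its "body", one argument or row to a line. move_arm: Moves the arm, as the interface text tells. Its arguments: {"type":"object","properties":{"motion":{"type":"array","items":{"type":"array"}}},"required":["motion"]}

```bash
mkdir -p pics; ls
python3 - <<'E'
from workcell import *
import cv2
print(get_obs())
for n in ["scene","top","wrist"]:
    c=camera(n)
    cv2.imwrite(f"pics/a_{n}.png",c["color"][:,:,::-1])
    print(n,{k:v for k,v in c.items() if k!="color"})
E
```

```text
pics
{'clock': 0.0, 'joint_pos': array([1.10503995e+00, 2.41409169e-01, 3.70391481e-03, 1.33521930e+00,
       1.36945015e-05, 1.57077919e+00]), 'joint_vel': array([ 2.98000806e-04, -7.12760732e-05, -1.26562962e-05,  8.42659450e-05,
       -2.23183942e-04,  1.43658256e-03]), 'tau': array([ 9.27986148e-04, -3.72320116e+01,  2.52406722e+01,  1.71904225e-02,
        1.68148590e-04,  8.62006519e-07]), 'eef_pos': array([0.22422831, 0.44611237, 0.20420719]), 'tool_rot': array([ 2.30770512e-01,  9.73007625e-01, -1.03380716e-03, -2.52246404e-04]), 'ft_force': array([-0.22655938, -0.10642997, -0.6232889 ]), 'ft_torque': array([-0.01669949, -0.03896603,  0.0095578 ]), 'grip_width': 0.08548922507381285}
scene {'fx': 514.7357275489383, 'fy': 514.7357275489383, 'cx': 290.2580435994132, 'cy': 204.78987252384752, 'rvec': array([ 2.10009618,  0.99737449, -0.48775056]), 'tvec': array([-0.38612788, -0.20615865,  1.65709273])}
top {'fx': 408.6000555520344, 'fy': 408.6000555520344, 'cx': 276.068576900531, 'cy': 208.95117267525214, 'rvec': array([ 2.15000312, -2.17163464,  0.11842413]), 'tvec': array([0.03426504, 0.63697389, 0.86991857])}
wrist {'fx': 366.08656251824306, 'fy': 366.08656251824306, 'cx': 279.8523446090561, 'cy': 211.82952820259757, 'mount': array([[ 3.70954093e-04, -9.48496468e-01, -3.16787489e-01,
         8.22490666e-02],
       [ 9.99999235e-01,  7.25598885e-04, -1.00153630e-03,
         1.99314551e-04],
       [ 1.17981429e-03, -3.16786875e-01,  9.48496011e-01,
        -1.69763751e-01],
       [ 0.00000000e+00,  0.00000000e+00,  0.00000000e+00,
         1.00000000e+00]])}
```

View pics/a_scene.png

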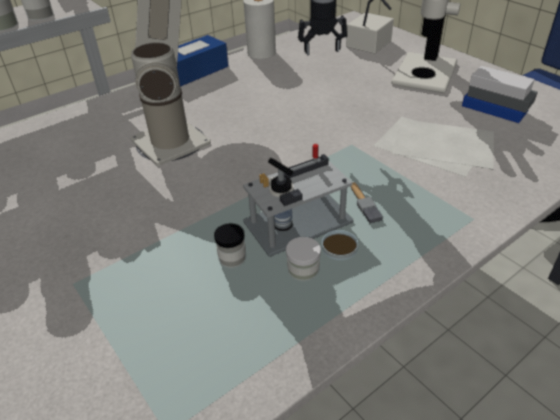

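View pics/a_top.png

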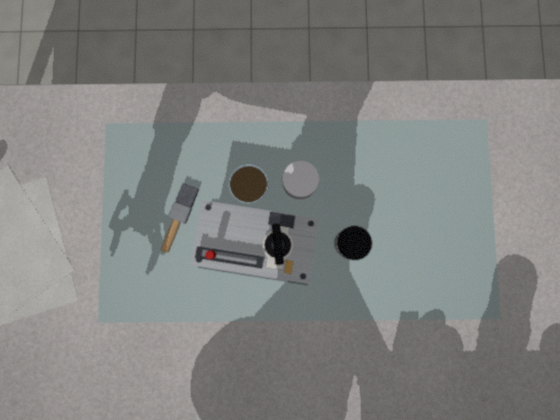

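View pics/a_wrist.png

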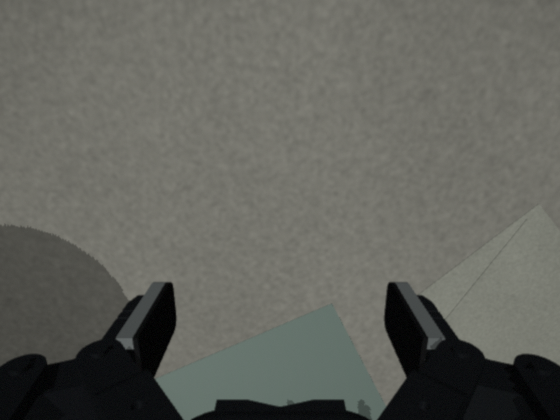

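The scene camera shows the stand around px (300,190). In the top view, the stand spans (195–315, 200–285), with the red knob near (209,254), T-handle near (277,243), and keeper at (289,267). I'll enlarge these.

Run:
```python
import workcell
print([n for n in dir(workcell) if not n.startswith('_')], getattr(workcell,'pinch_z',None))
import cv2
a=cv2.imread("pics/a_top.png")[190:300,185:325]; cv2.imwrite("pics/b_top.png",cv2.resize(a,None,fx=5.5,fy=5.4,interpolation=cv2.INTER_CUBIC)*1)
a=cv2.imread("pics/a_scene.png")[135:250,235:385]; cv2.imwrite("pics/b_scene.png",cv2.resize(a,None,fx=5,fy=5,interpolation=cv2.INTER_CUBIC))
```

```text
['Unreachable', 'camera', 'get_obs', 'job_done', 'pinch_z'] 0.0187
```

View pics/b_top.png

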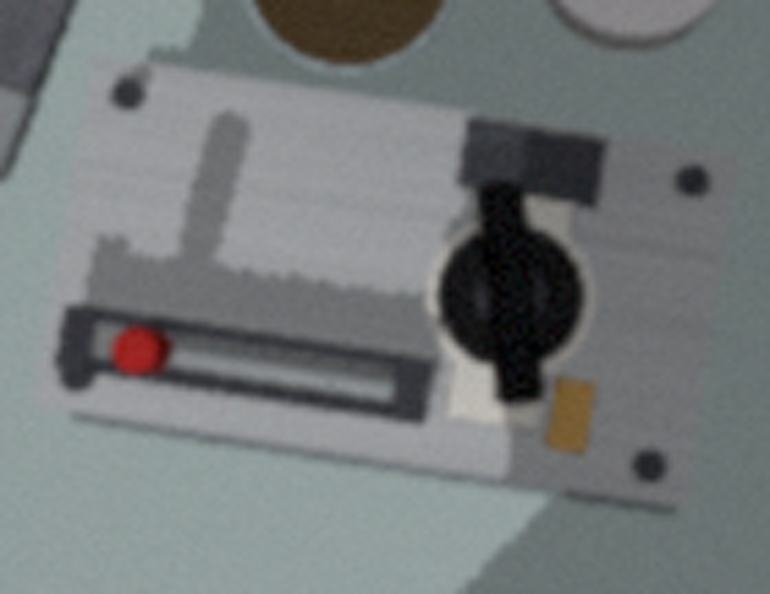

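View pics/b_scene.png

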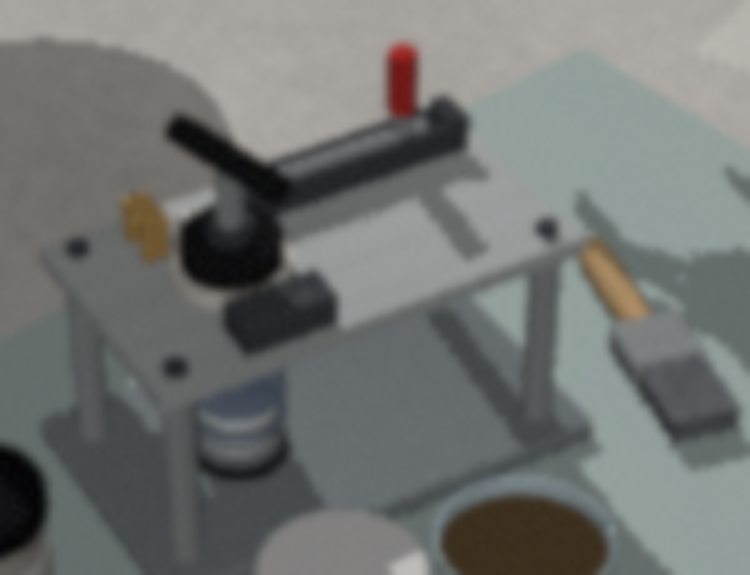

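```bash
cat > h.py <<'E'
import numpy as np, cv2
from workcell import *
def ray(c,px,z):
    R,_=cv2.Rodrigues(c["rvec"]); t=np.array(c["tvec"])
    d=R.T@np.array([(px[0]-c["cx"])/c["fx"],(px[1]-c["cy"])/c["fy"],1]); o=-R.T@t
    return o+d*(z-o[2])/d[2]
def proj(c,p):
    R,_=cv2.Rodrigues(c["rvec"]); q=R@np.array(p)+c["tvec"]
    return np.array([q[0]/q[2]*c["fx"]+c["cx"],q[1]/q[2]*c["fy"]+c["cy"]])
def wristcam(c,o):
    from scipy.spatial.transform import Rotation as Ro
    T=np.eye(4);T[:3,:3]=Ro.from_quat(o["tool_rot"]).as_matrix();T[:3,3]=o["eef_pos"]
    M=np.linalg.inv(T@c["mount"]); c=dict(c); c["rvec"]=cv2.Rodrigues(M[:3,:3])[0].ravel(); c["tvec"]=M[:3,3]; return c
E
python3 - <<'E'
from h import *
c=camera("top"); s=camera("scene")
f=lambda x,y:((x+.5)/5.5-.5+185,(y+.5)/5.4-.5+190)
g=lambda x,y:((x+.5)/5-.5+235,(y+.5)/5-.5+135)
for n,p,z in [("keeper",(571,415),.155),("knobtop",(136,352),.1955),("barfar",(502,187),.2),("barnear",(520,398),.2),("cap",(512,297),.153),("scr",(127,94),.132),("scr",(692,180),.132),("scr",(650,465),.132),("scrbl",(75,372),.132),
  ("trkR",(428,390),.152),("trkRtop",(432,358),.152),("trkRbot",(424,420),.152),("trkLtop",(66,307),.152),("lipNE",(607,137),.148),("lipNW",(468,118),.148)]:
    print(n,ray(c,f(*p),z).round(4))
for n,p,z in [("knobtop",(403,50),.1955),("barfarend",(281,188),.198),("barnear",(178,125),.198),("scr",(175,367),.132),("scr",(547,229),.132),("scr",(78,247),.132)]:
    print("S",n,ray(s,g(*p),z).round(4))
E
```

```text
keeper [0.5138 0.0051 0.155 ]
knobtop [0.5371 0.1485 0.1955]
barfar [0.5908 0.0279 0.2   ]
barnear [0.5208 0.0228 0.2   ]
cap [0.5554 0.025  0.153 ]
scr [0.6317 0.1632 0.132 ]
scr [ 0.5979 -0.04    0.132 ]
scr [ 0.4951 -0.0231  0.132 ]
scrbl [0.5304 0.1808 0.132 ]
trkR [0.523  0.0545 0.152 ]
trkRtop [0.5342 0.053  0.152 ]
trkRbot [0.5125 0.0559 0.152 ]
trkLtop [0.5534 0.1803 0.152 ]
lipNE [ 0.6124 -0.009   0.148 ]
lipNW [0.6198 0.0399 0.148 ]
S knobtop [0.5394 0.1477 0.1955]
S barfarend [0.5918 0.0284 0.198 ]
S barnear [0.5211 0.0222 0.198 ]
S scr [ 0.5981 -0.0412  0.132 ]
S scr [0.6328 0.1614 0.132 ]
S scr [ 0.4953 -0.0236  0.132 ]
```

```bash
cat >> h.py <<'E'
from scipy.spatial.transform import Rotation as Ro
yaw=np.deg2rad(-9.4); XA=np.array([np.cos(yaw),np.sin(yaw),0]); YA=np.array([-np.sin(yaw),np.cos(yaw),0]); O=np.array([.5557,.0255,0])
def S(x,y,z): return O+XA*x+YA*y+np.array([0,0,z])
def go(t,ang=None):
    o=get_obs(); R=Ro.from_quat(o["tool_rot"]).as_matrix()
    a=np.rad2deg(np.arctan2(R[1,1],R[0,1])); 
    print("t",round(o["clock"],2),"pos",o["eef_pos"].round(4),"yang",a.round(2),"tilt",R[:,2].round(4),"F",o["ft_force"].round(2),"w",round(o["grip_width"],4))
    print("units",(R.T@(np.array(t)-o["eef_pos"])/.05).round(3), "roll",None if ang is None else round(-(ang-a)/6,3))
E
python3 -c "
from h import *
go([.538,.148,.26],80.6); print(S(-.038,.062,0))"
```

```text
t 0.25 pos [0.2244 0.4465 0.2047] yang 63.31 tilt [-4.e-04 -8.e-04 -1.e+00] F [-0.21 -0.67 -0.48] w 0.0858
units [-8.284 -2.518 -1.104] roll -2.882
[0.52833647 0.09287386 0.        ]
```

Call:
{"method": "move_arm", "body": {
  "motion": [
    [60,[-0.4,-0.1,-0.6],-0.2],
    [60,[-1.2,-0.35,-1.1],-0.6],
    [60,[-2.1,-0.65,-1.1],-1.0],
    [60,[-3.0,-0.92,-1.1],-1.4],
    [60,[-3.9,-1.2,-1.1],-1.8],
    [60,[-4.8,-1.46,-1.1],-2.1],
    [60,[-5.7,-1.74,-1.1],-2.4],
    [60,[-6.6,-2.0,-1.1],-2.6],
    [60,[-7.5,-2.28,-1.1],-2.8],
    [60,[-8.1,-2.45,-1.1],-2.88]
  ]
}}

```text
clock: 1.25
eef_pos: [0.5332, 0.1528, 0.2597]
tool_rot: [0.083, 0.997, -0.0, 0.0]
ft_force: [0.2, 0.3, 1.0]
grip_width: 0.06
```

Run:
```python
from h import *
go([.538,.148,.26],80.6)
c=camera("wrist"); o=get_obs()
cv2.imwrite("pics/c_wrist.png",c["color"][:,:,::-1])
w=wristcam(c,o)
for p in [(.538,.148,.1955),S(-.038,-.027,.155),(.5557,.0255,.206)]: print(proj(w,p))
```

```text
t 1.25 pos [0.5332 0.1528 0.2597] yang 80.48 tilt [-0.e+00 -5.e-04 -1.e+00] F [0.18 0.34 0.97] w 0.06
units [-0.111 -0.078 -0.006] roll -0.02
[277.24966884 221.01041726]
[ 92.95519828 203.3360601 ]
[105.2631355  278.28079036]
```

View pics/c_wrist.png

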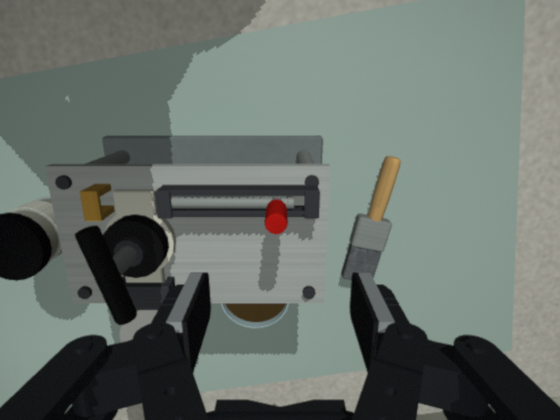

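The wrist view puts the knob's top at (276,223), against a predicted (277,221). The keeper is at (96,200) and the handle at (106,275), both within 3 px of prediction. The pose estimate holds, so I'll descend over the knob.

Call:
{"method": "move_arm", "body": {
  "motion": [
    [60,[-0.1,-0.08,0],0],
    [60,[-0.1,-0.08,0.2],0],
    [60,[-0.1,-0.08,0.6],0],
    [60,[-0.1,-0.08,1.0],0],
    [60,[-0.1,-0.08,1.4],0],
    [60,[-0.1,-0.08,1.7],0],
    [60,[-0.1,-0.08,1.87],0],
    [40,[-0.1,-0.08,1.87],0],
    [20,[-0.1,-0.08,1.87],0],
    [10,[-0.1,-0.08,1.87],0]
  ]
}}

```text
clock: 2.3
eef_pos: [0.5361, 0.1509, 0.1677]
tool_rot: [0.082, 0.997, 0.0, 0.001]
ft_force: [-0.6, -1.6, 0.3]
grip_width: 0.0166
```

Run:
```python
from h import *
b=S(-.038,.062,.166); go(b,80.6); 
c=camera("wrist"); cv2.imwrite("pics/d_wrist.png",c["color"][:,:,::-1])
```

```text
t 2.3 pos [0.5361 0.1509 0.1677] yang 80.62 tilt [ 1.9e-03  2.0e-04 -1.0e+00] F [-0.6  -1.59  0.29] w 0.0166
units [-0.035 -1.171  0.034] roll 0.003
```

View pics/d_wrist.png

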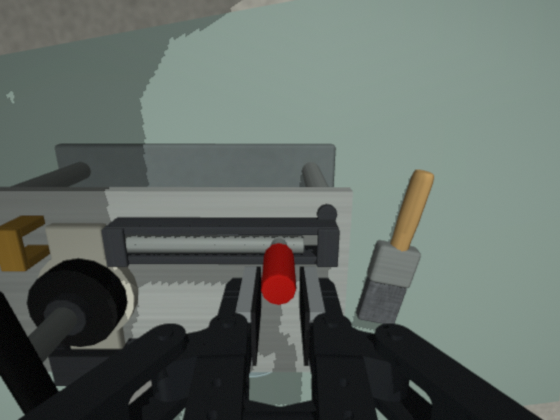

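The fingers hold the red knob at (280,275) with a 16.6 mm opening. Next I slide the bolt home.

Call:
{"method": "move_arm", "body": {
  "motion": [
    [10,[0,-0.08,0],0],
    [10,[0,-0.22,0],0],
    [10,[0,-0.36,0],0],
    [10,[0,-0.5,0],0],
    [10,[0,-0.64,0],0],
    [10,[0,-0.78,0],0],
    [10,[0,-0.92,0],0],
    [10,[0,-1.02,0],0],
    [10,[0,-1.1,0],0],
    [10,[0,-1.13,0],0]
  ]
}}

```text
clock: 3.35
eef_pos: [0.529, 0.0957, 0.1695]
tool_rot: [0.082, 0.997, 0.002, 0.003]
ft_force: [0.9, 2.2, 6.8]
grip_width: 0.0099
```

Run:
```python
from h import *
b=S(-.038,.062,.166); go(b,80.6)
c=camera("wrist"); cv2.imwrite("pics/e_wrist.png",c["color"][:,:,::-1])
```

```text
t 3.35 pos [0.529  0.0957 0.1695] yang 80.58 tilt [ 0.0072  0.0032 -1.    ] F [0.85 2.21 6.78] w 0.0099
units [ 0.005 -0.058  0.071] roll -0.003
```

View pics/e_wrist.png

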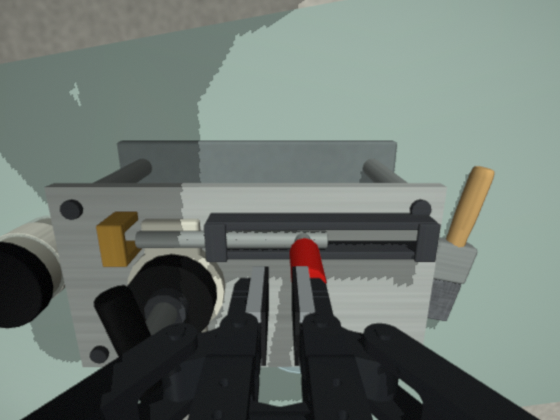

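Run:
```python
from h import *
c=camera("wrist"); o=get_obs(); w=wristcam(c,o); go(S(-.038,.062,.166),80.6)
for y in [.062,.07,.08]:
  print(y,[proj(w,S(-.038,y,z)).round(0) for z in (.1595,.1955)])
print("tcp",proj(w,o["eef_pos"]), proj(w,o["eef_pos"]+[0,0,pinch_z]))
for y in (0.023,.153): print([proj(w,S(x,y,.152)).round(0) for x in (-.05,-.038,-.026)])
print([proj(w,S(-.038,y,.155)).round(0) for y in(-.034,-.02)])
cv2.imwrite("pics/e2.png",cv2.resize(c["color"][200:420,80:360,::-1],None,fx=2.7,fy=2.7,interpolation=2))
s=camera("scene");cv2.imwrite("pics/e3.png",cv2.resize(s["color"][110:250,235:395,::-1],None,fx=4.3,fy=4.3,interpolation=2))
```

```text
t 3.45 pos [0.529  0.0956 0.1695] yang 80.58 tilt [ 0.007   0.0027 -1.    ] F [0.82 1.85 7.44] w 0.0095
units [ 0.004 -0.056  0.07 ] roll -0.003
0.062 [array([274., 251.]), array([273., 285.])]
0.07 [array([289., 251.]), array([291., 285.])]
0.08 [array([308., 251.]), array([314., 285.])]
tcp [279.29483723 259.1979474 ] [279.33828239 277.18957071]
[array([203., 225.]), array([204., 245.]), array([206., 264.])]
[array([441., 225.]), array([438., 245.]), array([435., 264.])]
[array([ 99., 247.]), array([124., 247.])]
```

View pics/e2.png

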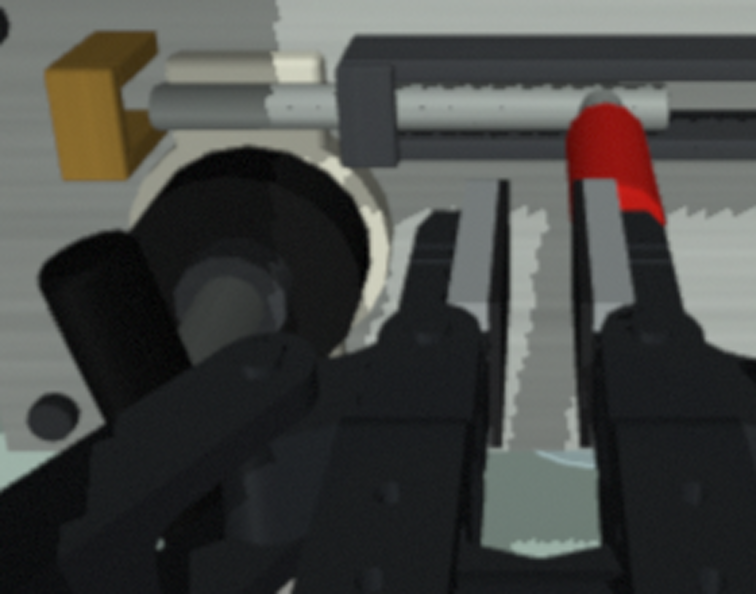

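View pics/e3.png

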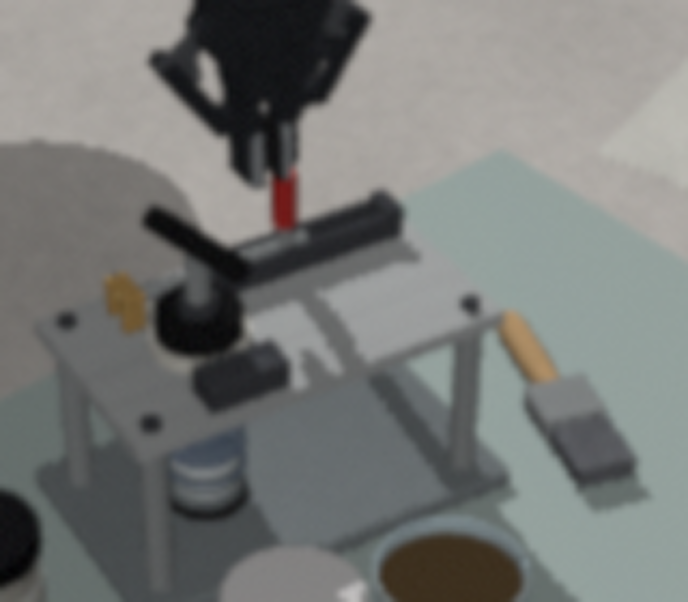

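The close-up shows the fingertips resting on top of the knob. Only about 2 mm was gripped and it slipped out, so the tips sit higher than the TCP reading implies. The bolt tip is just short of the keeper, at (137,240), and the knob is at stand y ≈ 79 mm. I'll rise, recentre and regrip deeper, keeping an eye on force.

Call:
{"method": "move_arm", "body": {
  "motion": [
    [12,[0,0,-0.3],0],
    [45,[0,0.1,-0.6],0],
    [45,[0,0.18,-0.6],0],
    [45,[0,0.18,-0.6],0],
    [45,[0,0.18,-0.4],0],
    [45,[0,0.18,-0.2],0],
    [45,[0,0.18,0],0],
    [45,[0,0.18,0.12],0],
    [45,[0,0.18,0.22],0],
    [45,[0,0.18,0.22],0]
  ]
}}

```text
clock: 4.5
eef_pos: [0.5273, 0.1036, 0.1545]
tool_rot: [0.082, 0.997, -0.0, -0.001]
ft_force: [-0.6, -0.8, 0.1]
grip_width: 0.0454
```

Run:
```python
from h import *
go(S(-.038,.062,.155),80.6)
c=camera("wrist"); cv2.imwrite("pics/f.png",cv2.resize(c["color"][200:420,120:400,::-1],None,fx=2.7,fy=2.7,interpolation=2))
s=camera("scene");cv2.imwrite("pics/f3.png",cv2.resize(s["color"][110:250,235:395,::-1],None,fx=4.3,fy=4.3,interpolation=2))
```

```text
t 4.5 pos [0.5273 0.1036 0.1545] yang 80.59 tilt [-1.9e-03 -4.0e-04 -1.0e+00] F [-0.6 -0.8  0.1] w 0.0454
units [-0.056 -0.208 -0.01 ] roll -0.002
```

View pics/f.png

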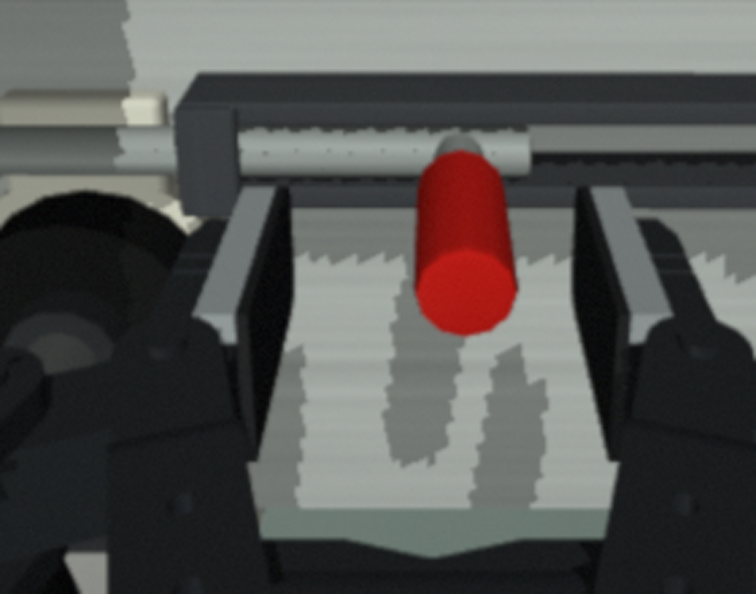

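View pics/f3.png

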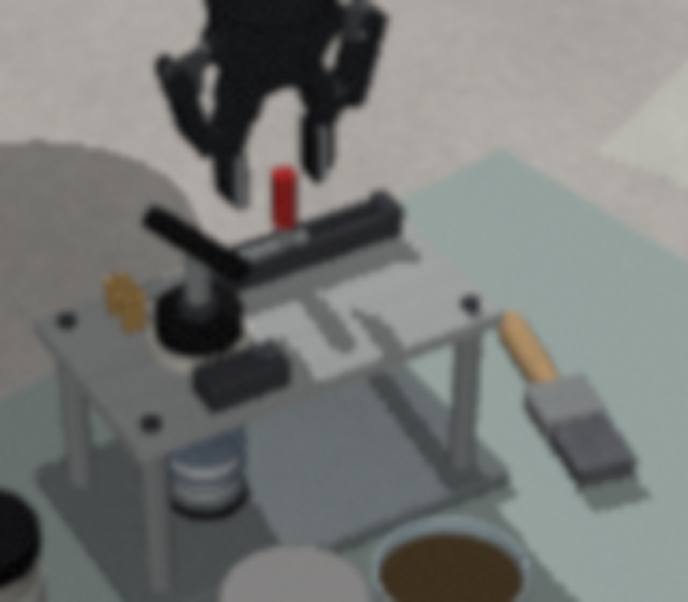

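The knob is centred to within about 5 mm between the pads, with top-circle centre (465,290) in the crop and pad faces at 289 and 575. From the pad corners I get the tips about 31 mm behind the nominal TCP at this opening. I'll go 12 mm deeper and close.

Call:
{"method": "move_arm", "body": {
  "motion": [
    [45,[-0.05,0.06,0.1],0],
    [45,[-0.05,0.08,0.2],0],
    [45,[-0.05,0.08,0.24],0],
    [30,[-0.05,0.08,0.24],0],
    [22,[-0.05,0.08,0.24],0],
    [15,[-0.05,0.08,0.24],0],
    [12,[-0.05,0.08,0.24],0],
    [12,[-0.05,0.08,0.24],0],
    [12,[-0.05,0.08,0.24],0],
    [12,[-0.05,0.08,0.24],0]
  ]
}}

```text
clock: 5.6
eef_pos: [0.5311, 0.1075, 0.1439]
tool_rot: [0.082, 0.997, 0.0, 0.0]
ft_force: [-0.3, 1.6, 3.2]
grip_width: 0.0141
```

Run:
```python
from h import *
go(S(-.038,.062,.143),80.6)
c=camera("wrist"); cv2.imwrite("pics/g.png",cv2.resize(c["color"][200:420,120:400,::-1],None,fx=2.7,fy=2.7,interpolation=2))
```

```text
t 5.6 pos [0.5311 0.1075 0.1439] yang 80.6 tilt [ 4.e-04  3.e-04 -1.e+00] F [-0.26  1.57  3.23] w 0.0141
units [ 0.007 -0.297  0.018] roll -0.001
```

View pics/g.png

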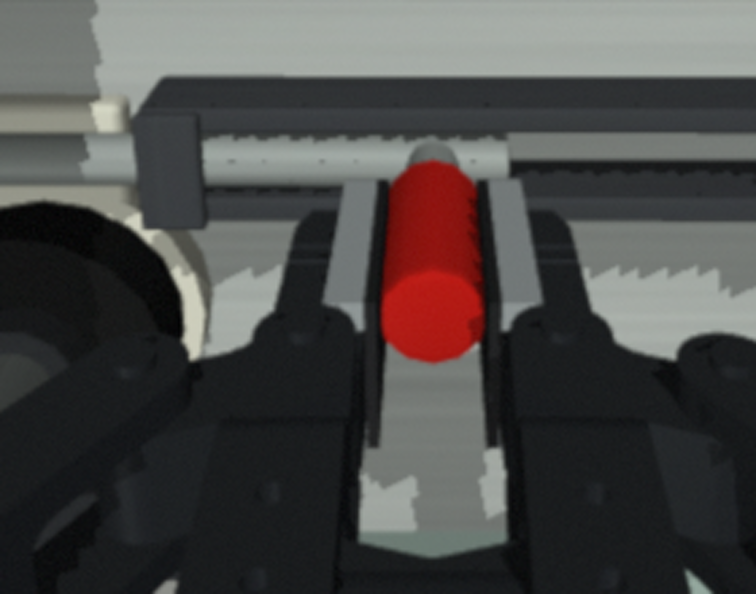

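The knob is now held well down between the pads (383–483 in the crop). Pushing the last ~15 mm.

Call:
{"method": "move_arm", "body": {
  "motion": [
    [10,[0,-0.04,0],0],
    [10,[0,-0.08,0],0],
    [10,[0,-0.12,0],0],
    [10,[0,-0.16,0],0],
    [10,[0,-0.2,0],0],
    [10,[0,-0.24,0],0],
    [10,[0,-0.27,0],0],
    [10,[0,-0.29,0],0],
    [10,[0,-0.31,0],0],
    [10,[0,-0.31,0],0]
  ]
}}

```text
clock: 6.65
eef_pos: [0.5287, 0.0928, 0.1439]
tool_rot: [0.082, 0.997, 0.001, 0.0]
ft_force: [-1.0, 5.2, 4.8]
grip_width: 0.0142
```

Run:
```python
from h import *
go(S(-.038,.062,.143),80.6)
c=camera("wrist"); cv2.imwrite("pics/i.png",cv2.resize(c["color"][200:420,80:360,::-1],None,fx=2.7,fy=2.7,interpolation=2))
```

```text
t 6.65 pos [0.5287 0.0928 0.1439] yang 80.62 tilt [ 6.0e-04  1.9e-03 -1.0e+00] F [-1.04  5.25  4.78] w 0.0142
units [ 0.007 -0.     0.018] roll 0.003
```

View pics/i.png

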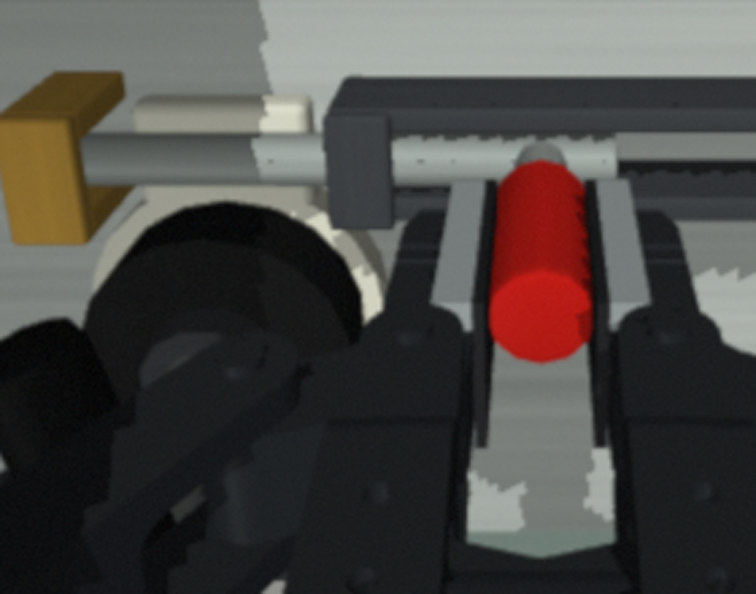

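The bolt tip is in the keeper and the TCP is at the predicted home position. One small extra push will confirm the stop.

Call:
{"method": "move_arm", "body": {
  "motion": [
    [10,[0,-0.02,0],0],
    [10,[0,-0.04,0],0],
    [10,[0,-0.06,0],0],
    [10,[0,-0.08,0],0],
    [10,[0,-0.08,0],0],
    [10,[0,-0.08,0],0],
    [10,[0,-0.08,0],0],
    [10,[0,-0.08,0],0],
    [10,[0,-0.08,0],0],
    [10,[0,-0.08,0],0]
  ]
}}

```text
clock: 7.7
eef_pos: [0.5287, 0.0929, 0.1439]
tool_rot: [0.08, 0.997, 0.005, 0.0]
ft_force: [0.7, 15.3, 2.2]
grip_width: 0.014
```

Run:
```python
from h import *
go(S(-.038,.062,.143),80.6)
```

```text
t 7.7 pos [0.5287 0.0929 0.1439] yang 80.77 tilt [ 0.0016  0.0092 -1.    ] F [ 0.68 15.27  2.24] w 0.014
units [ 0.007 -0.001  0.018] roll 0.028
```

The bolt is at its stop: the push rose to 15 N with no motion, exactly at the predicted home. I'll release, rise and go over the T-handle.

Call:
{"method": "move_arm", "body": {
  "motion": [
    [20,[0,0.06,0],0],
    [45,[0,0.08,0],0],
    [45,[0,0.08,0],0],
    [45,[0,0.08,-0.5],0],
    [45,[0,0.08,-1.1],0],
    [45,[0,0.08,-1.7],0],
    [45,[-0.1,-0.1,-2.1],-0.4],
    [45,[-0.3,-0.5,-2.1],-1.1],
    [45,[-0.6,-0.95,-2.1],-1.8],
    [45,[-0.76,-1.16,-2.1],-2.33]
  ]
}}

```text
clock: 8.7
eef_pos: [0.5563, 0.0219, 0.2485]
tool_rot: [-0.04, 0.999, -0.001, -0.0]
ft_force: [-1.0, 0.6, -0.2]
grip_width: 0.0448
```

Run:
```python
from h import *
go([.556,.0253,.24],94.6)
c=camera("wrist"); o=get_obs(); w=wristcam(c,o); cv2.imwrite("pics/k.png",cv2.resize(c["color"][100:400,120:480,::-1],None,fx=2,fy=2,interpolation=2))
d=np.array([np.cos(np.deg2rad(4.6)),np.sin(np.deg2rad(4.6)),0])
for p in [S(-.038,-.027,.155),S(-.038,.062,.1955),S(0,0,.206),S(0,0,.206)+.037*d,S(0,0,.206)-.037*d]: q=proj(w,p);print(q.round(1),((q-[120,100])*2).round(0))
t=camera("top"); cv2.imwrite("pics/k2.png",cv2.resize(t["color"][190:300,185:325,::-1],None,fx=5.5,fy=5.4,interpolation=2))
```

```text
t 8.7 pos [0.5563 0.0219 0.2485] yang 94.57 tilt [ 0.     -0.0018 -1.    ] F [-1.05  0.59 -0.17] w 0.0448
units [-0.     0.068  0.169] roll -0.004
[262.7 145.7] [285.  91.]
[397.8 189.6] [556. 179.]
[287.2 228.1] [334. 256.]
[286.9 281.2] [334. 362.]
[287.6 169.2] [335. 138.]
```

View pics/k.png

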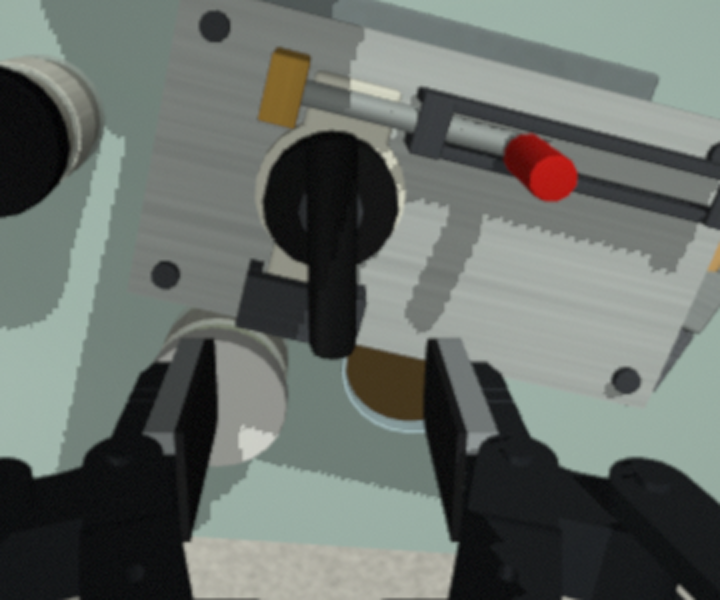

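View pics/k2.png

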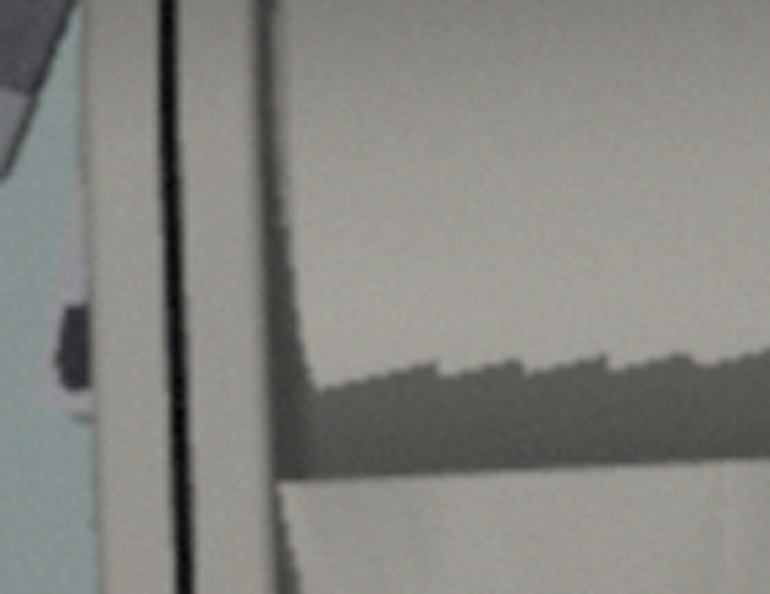

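The wrist view shows the bar's mid-line at column ≈331.5 against 334 predicted, so it's aligned with the jaws to within 1°. The knob at (552,178) matches its home prediction of (556,179). I'll descend around the bar with the jaws open.

Call:
{"method": "move_arm", "body": {
  "motion": [
    [45,[0,0.03,0.1],0],
    [45,[0,0.06,0.4],0],
    [45,[0,0.06,0.7],0],
    [45,[0,0.06,1.0],0],
    [45,[0,0.06,1.3],0],
    [45,[0,0.06,1.55],0],
    [45,[0,0.06,1.75],0],
    [45,[0,0.06,1.87],0],
    [45,[0,0.06,1.9],0],
    [45,[0,0.06,1.9],0]
  ]
}}

```text
clock: 9.8
eef_pos: [0.5556, 0.0278, 0.1537]
tool_rot: [-0.04, 0.999, -0.0, 0.0]
ft_force: [-0.0, 0.7, 0.5]
grip_width: 0.0448
```

Run:
```python
from h import *
go([.556,.0250,.153],94.6)
c=camera("wrist"); o=get_obs(); w=wristcam(c,o); cv2.imwrite("pics/l.png",cv2.resize(c["color"][150:420,120:480,::-1],None,fx=2,fy=2,interpolation=2))
for p in [S(0,0,.206),S(0,0,.198)]: q=proj(w,p);print(((q-[120,150])*2).round(0))
s=camera("scene");cv2.imwrite("pics/l3.png",cv2.resize(s["color"][110:250,215:375,::-1],None,fx=4.3,fy=4.3,interpolation=2))
```

```text
t 9.8 pos [0.5556 0.0278 0.1537] yang 94.58 tilt [ 1.e-04 -0.e+00 -1.e+00] F [-0.02  0.69  0.49] w 0.0448
units [-0.003 -0.057  0.014] roll -0.004
[305. 338.]
[306. 314.]
```

View pics/l.png

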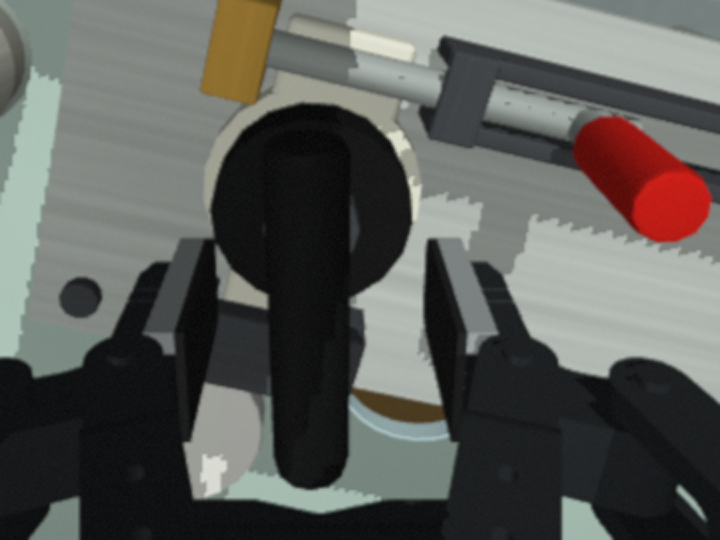

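View pics/l3.png

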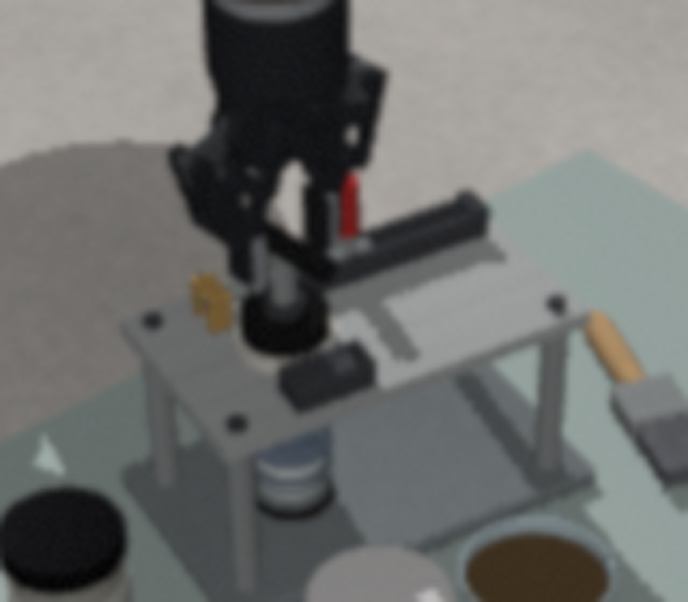

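The bar's mid-line is at column 310 and the jaw centre at 320, so the jaws sit about 1.9 mm too far to +y. I'll shift by that and close.

Call:
{"method": "move_arm", "body": {
  "motion": [
    [45,[0,-0.038,0],0],
    [45,[0,-0.038,0],0],
    [35,[0,-0.038,0],0],
    [26,[0,-0.038,0],0],
    [22,[0,-0.038,0],0],
    [19,[0,-0.038,0],0],
    [16,[0,-0.038,0],0],
    [10,[0,-0.038,0],0],
    [5,[0,-0.038,0],0],
    [5,[0,-0.038,0],0]
  ]
}}

```text
clock: 10.9
eef_pos: [0.5558, 0.0256, 0.1538]
tool_rot: [-0.04, 0.999, -0.0, 0.0]
ft_force: [-0.4, -0.9, 1.7]
grip_width: 0.0138
```

Run:
```python
from h import *
go([.556,.0260,.153],94.6)
c=camera("wrist"); o=get_obs(); cv2.imwrite("pics/m.png",cv2.resize(c["color"][150:420,120:480,::-1],None,fx=2,fy=2,interpolation=2))
```

```text
t 10.9 pos [0.5558 0.0256 0.1538] yang 94.57 tilt [ 2.e-04 -3.e-04 -1.e+00] F [-0.42 -0.91  1.68] w 0.0138
units [-0.004  0.008  0.016] roll -0.005
```

View pics/m.png

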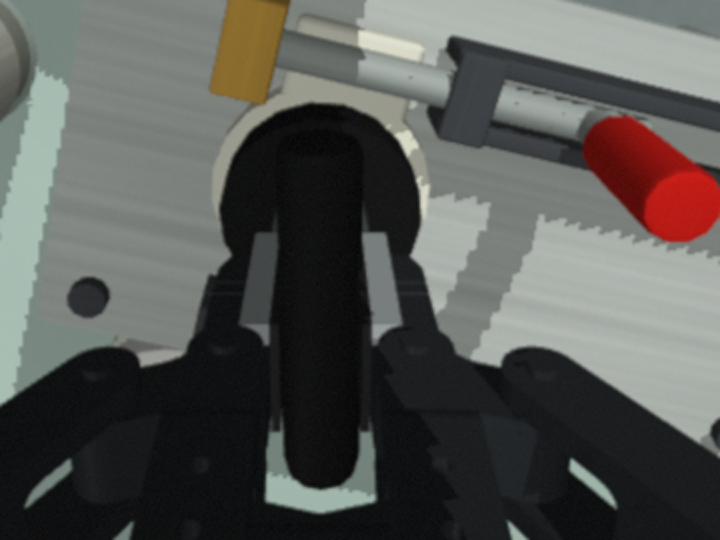

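The T-handle bar is gripped centrally (width 13.8 mm) with lateral force under 1 N. I'll draw up slowly, first 20 mm.

Call:
{"method": "move_arm", "body": {
  "motion": [
    [5,[0,0,-0.04],0],
    [5,[0,0,-0.08],0],
    [5,[0,0,-0.12],0],
    [5,[0,0,-0.16],0],
    [5,[0,0,-0.2],0],
    [5,[0,0,-0.24],0],
    [5,[0,0,-0.28],0],
    [5,[0,0,-0.32],0],
    [5,[0,0,-0.36],0],
    [5,[0,0,-0.4],0]
  ]
}}

```text
clock: 11.95
eef_pos: [0.5557, 0.0257, 0.1738]
tool_rot: [-0.04, 0.999, -0.0, -0.0]
ft_force: [-1.2, -0.3, -9.2]
grip_width: 0.0142
```

Run:
```python
from h import *
go([.5558,.0256,.203],94.57)
c=camera("wrist"); cv2.imwrite("pics/n.png",c["color"][:,:,::-1])
```

```text
t 11.95 pos [0.5557 0.0257 0.1738] yang 94.57 tilt [-0. -0. -1.] F [-1.17 -0.33 -9.17] w 0.0142
units [-0.001 -0.002 -0.584] roll -0.001
```

View pics/n.png

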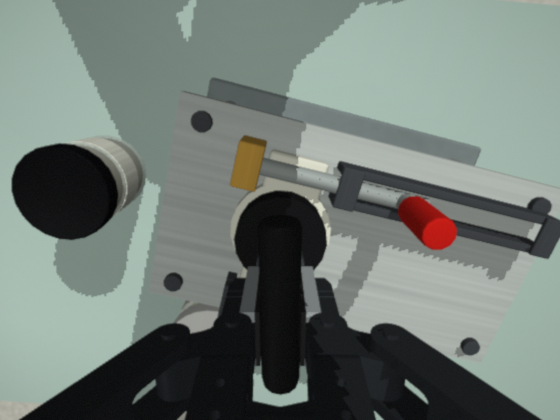

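The bar stays put between the pads, and the 9.2 N pull equals rod weight plus seal drag, with lateral force around 1 N. Continuing 29 mm, for about 49 mm in total.

Call:
{"method": "move_arm", "body": {
  "motion": [
    [5,[0,0,-0.06],0],
    [5,[0,0,-0.13],0],
    [5,[0,0,-0.2],0],
    [5,[0,0,-0.27],0],
    [5,[0,0,-0.34],0],
    [5,[0,0,-0.41],0],
    [5,[0,0,-0.48],0],
    [5,[0,0,-0.54],0],
    [5,[0,0,-0.58],0],
    [5,[0,0,-0.58],0]
  ]
}}

```text
clock: 13.0
eef_pos: [0.5561, 0.0257, 0.2032]
tool_rot: [-0.04, 0.999, -0.0, 0.001]
ft_force: [0.4, 0.0, -7.9]
grip_width: 0.0139
```

Run:
```python
from h import *
go([.5558,.0256,.203],94.57)
c=camera("wrist"); cv2.imwrite("pics/o.png",c["color"][:,:,::-1])
s=camera("scene");cv2.imwrite("pics/o3.png",cv2.resize(s["color"][140:220,240:340,::-1],None,fx=7,fy=7,interpolation=2))
for z in (.153,.157,.163,.247): print(z,((proj(s,S(0,0,z))-[240,140])*7).round(0))
```

```text
t 13.0 pos [0.5561 0.0257 0.2032] yang 94.57 tilt [ 0.0011  0.     -1.    ] F [ 0.39  0.02 -7.86] w 0.0139
units [ 0.007 -0.002  0.003] roll -0.0
0.153 [286. 286.]
0.157 [285. 277.]
0.163 [285. 263.]
0.247 [276.  57.]
```

View pics/o.png

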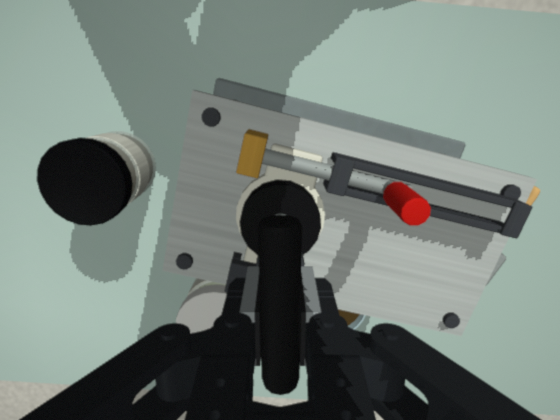

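View pics/o3.png

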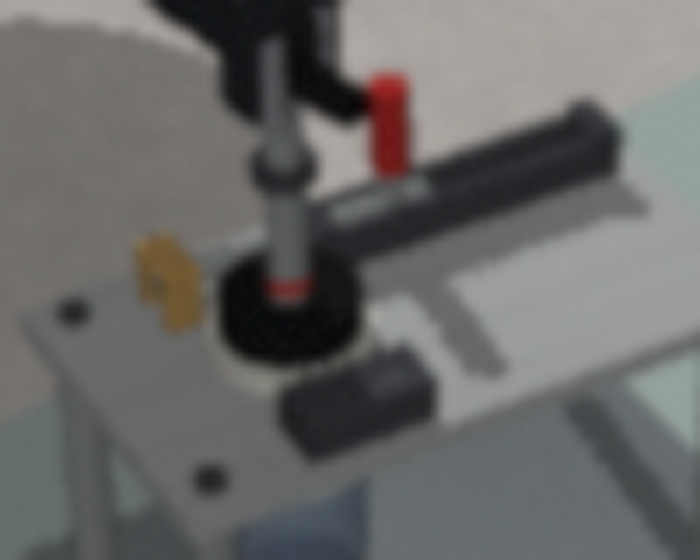

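The scene view shows the red band fully out (rows 277–299), with a sliver of steel below it down to row ~305. That puts the lower edge about 3–4 mm above the cap, and the flange is still seated. I'll hold for a second to confirm it is steady.

Call:
{"method": "move_arm", "body": {
  "motion": [
    [5,[0,0,0],0],
    [5,[0,0,0],0],
    [5,[0,0,0],0],
    [5,[0,0,0],0],
    [5,[0,0,0],0],
    [5,[0,0,0],0],
    [5,[0,0,0],0],
    [5,[0,0,0],0],
    [5,[0,0,0],0],
    [5,[0,0,0],0]
  ]
}}

```text
clock: 14.1
eef_pos: [0.5558, 0.0257, 0.2026]
tool_rot: [-0.04, 0.999, 0.0, 0.0]
ft_force: [0.6, 0.6, -8.0]
grip_width: 0.0141
```

Run:
```python
from h import *
go([.5558,.0256,.203],94.57)
s=camera("scene");cv2.imwrite("pics/p3.png",cv2.resize(s["color"][140:220,240:340,::-1],None,fx=7,fy=7,interpolation=2))
```

```text
t 14.1 pos [0.5558 0.0257 0.2026] yang 94.57 tilt [ 1.e-04  0.e+00 -1.e+00] F [ 0.57  0.56 -7.99] w 0.0141
units [-0.    -0.002 -0.008] roll -0.0
```

View pics/p3.png

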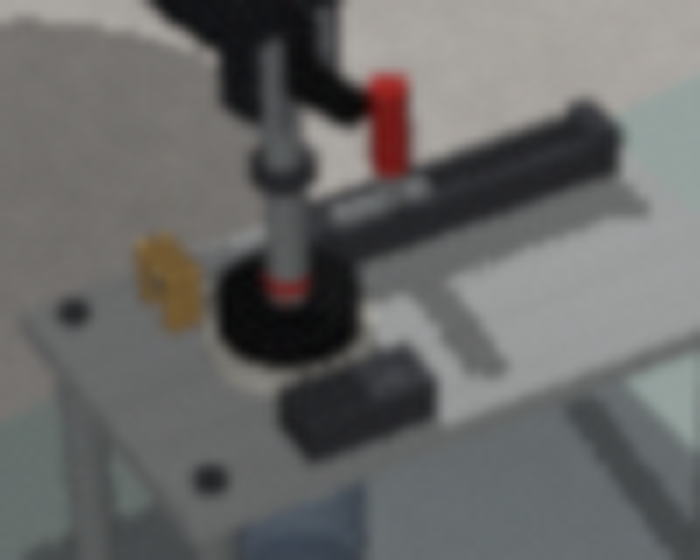

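The picture is unchanged: band at rows 277–299, just above the cap, and the rod steady. Handing in.

```bash
python3 -c "
from workcell import *
print(job_done())"
```

```text
the job is handed in; nothing more can be done
None
```

I slid the bolt home into the brass keeper and drew the rod straight up by the T-handle. I handed the job in at about 14 s, still gripping it; no verdict was reported.

**Bolt:** At the stop, a further push rose to 15 N with no movement. The knob was where it should be with the bolt home.

**Rod:** I raised the rod about 49 mm. The last picture shows the whole red band above the guide cap, its lower edge roughly 3–4 mm clear by eye. Over the final second the rod held steady, with an 8 N pull and less than 1 N sideways. The flange looked seated.

**Bystanders:** The arm never went near the jars, the dish or the brush. I did not measure their positions again at the end.

**What disagreed:** The first grip on the knob slipped off partway. The fingertips are about 25 mm farther back than the tool position implies, so I had held only the top couple of millimetres. I regripped 24 mm lower and used that correction for the T-handle too.

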